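# Off-centre load check of a bench balance with a spring gauge

### The arm

A 6-joint arm with a two-finger parallel gripper is mounted at the origin on the work surface. World frame = base frame: x ahead of the robot, y to its left, z up, the work surface at z = 0. Lengths are in m, angles in rad, forces in N, time in s.
With the tool pointing down it reaches from about 0.275 to 0.875 m from the base axis. Payload 12.5 kg.
Tool frame: the origin (TCP) lies on the centre line of the jaws, within the pads' length; the fingertips stand r.finger_overhang ahead of it and the grasp point (between the pads) lies 3 mm ahead of it (r.finger_overhang is the distance from the TCP to the fingertips, in m); z points along the fingers, y is the direction in which the jaws open and shut (so a half turn about z gives the same grasp; the last joint's range is limited). The gripper opens to 85 mm and grips with 20 to 120 N. Pads are 22 mm wide; open, the fingers measure 114 mm over their backs; the gripper's body (76 mm by 85 mm) begins 54 mm behind the grasp point. The pads swing forward as they close: fully open they stand 13 mm farther back than shut.
Start: joints at [1.199, 0.351, 1.652, -0, 1.139, -0.085], TCP at [0.156, 0.528, 0.253] pointing down, gripper open.
Joint ranges: [-2.75, 2.75], [-0.79, 2.1], [0.01, 2.65], [-1.57, 4.71], [0.07, 3.14], [-2.87, 2.87]. Speed limits (rad/s): [2.22, 2.22, 2.79, 3.14, 3.14, 3.14].

### API

Orientations are given as a unit quaternion [x, y, z, w].
In Python, from cell import r, optics gives the robot as it stands. The module is installed in compiled form; this text tells all that it offers. Calls block until the motion is done:
- r.move_to(position, orientation): joint-space move of the TCP to a pose.
- r.move_linear(position, rot=None, vel=0.15): straight line of the TCP; rot=None keeps the orientation; vel is the mean speed in m/s.
- r.set_joints(angles): joint-space move.
- r.set_gripper(opening, squeeze=None): opening from 0.0 (shut) to 1.0 (fully open); squeeze is the grip in N (None keeps the last); returns when the fingers have stopped.
- r.sleep(seconds).
- r.inverse_kinematics(position, orientation): joint angles nearest the present ones, or None.
- optics.get_image(name): name is "scene" or "side" or "wrist"; returns a dict with "pixels" (384x512x3 uint8, red, green, blue), "depth" (384x512 float32, m along the optical axis (not along the pixel's ray), 0 where there is no reading), "fx", "fy", "cx", "cy" (pixels), "camera_from_world" (4x4, takes a point from world to camera coordinates); the wrist camera has in their place "mount" (4x4, takes a point from camera to tool coordinates, whose origin is the TCP and whose axes are the flange's). Camera axes: x right, y down, z forward; pixel columns grow to the right and rows downward; lengths in m; the calibration is good to about 2 mm. A picture is of the moment at which its call begins: read the wrist's pose just before it.
A pose or a line that the arm cannot do raises r.PlanningError and nothing moves.
- r.hand_in(): hands the job in, once; it reports no verdict.
Readings, each from a call of its own:
- r.current_t(): time.
- r.current_q(): joint angles.
- r.current_qvel(): joint speeds.
- r.current_effort(): joint torques, N m.
- r.current_tool_pos(): TCP position.
- r.current_ee_rot(): TCP orientation.
- r.current_contact_force(): force on the tool from outside, world axes, zero at the start.
- r.current_torque(): the same for the moment, N m.
- r.current_opening(): opening from 0.0 (shut) to 1.0 (fully open).
Only numpy, scipy, OpenCV 4.12 (cv2) and the standard library are available. Lean on these libraries where they do the work, as an engineer would, in place of code of your own. Each camera call takes 0.05 s, during which the arm holds its last target.

### The job

Check the bench balance at the oblong outline on its pan: first press the raised service cover on the balance down until it clicks and stays shut by itself. Then lift the spring gauge out of its stand, bring it over the pan and set its oblong foot inside the outline, lengthwise along it, with the gauge upright, and press gently until the plunger is about half way in. Finish while holding the gauge there like that, without letting go, and leave the jug, weight and scoop alone.

Things in the scene. Friction and masses are not known exactly. Their poses are not given: they have to be found in the camera images.
- balance: Low white bench balance, fixed, 210 (x) x 290 (y) mm. Origin: centre of its underside; z up. The square bare steel pan, 170 x 170 mm, is centred at x 0, y -50 mm, its flat rigid top at z = 75 mm. The console deck (y +50 to +145 mm, top at z = 55 mm) has the display in its front half (-x) and the service cover in its rear half (+x).
- cover_hinge (a point): Middle of the service cover's hinge line, fixed on the balance at x 85, y 95, z 58 mm in its frame; the line runs along the balance's y. The cover is a white plate 60 x 60 x 6 mm; shut, it lies flat from here towards the balance's -x, its top 3 mm above this point, its free lip 68 mm away.
- cover (a joint): Service cover's angle (rad): 0 shut, positive = free edge raised. It starts 0.45 to 0.8 open and springs back to 0.2 or more if let go before the catch at its free lip clicks (at about 0.08); after that the catch keeps it. Pressed straight down at 32 mm from the hinge line (middle of the plate) it gives way at 1 to 2 N at first and needs about 6 to 10 N to click.
- mark: Black oblong outline lying flat on the pan, 50 mm (along its x) x 32 mm (its y) outside, lines 3 mm wide, under 1 mm thick. Origin: its centre, on the pan's top. It turns and lies differently on the pan each time.
- holder: Grey stand fixed to the bench: upright rectangular socket 62 (x) x 46 (y) mm, 75 mm tall, opening 38 x 22 mm in its top, on a 94 x 80 mm foot plate. Origin: centre of its underside.
- gauge: Spring gauge, 170 g, upright in the stand: its aluminium flange (44 x 34 x 6 mm) lies on the stand's top. Origin: centre of the flange's underside, z up. Above it a black flat-sided grip 26 (x) x 16 mm (y), from z = 6 to 84 mm: pinch it across the 16 mm. Below, a sleeve 32 x 16 mm to z = -30 mm, then the plunger to -54 mm: lift 60 mm or more to clear the stand.
- foot (a point): Centre of the underside of the steel foot at the plunger's lower end, a flat oblong 30 mm (gauge x) x 12 mm (gauge y) x 6 mm; 54 mm below the gauge's origin when the plunger is out. It is what goes on the mark.
- plunger (a joint): How far (m) the spring plunger is pushed into the sleeve: 0 = fully out, 0.014 = bottomed; about 0.007 is half way. The spring gives about 0.5 N per mm, so half way is about 3.5 N.
- jug: White plastic measuring jug with a handle, 100 mm across, 150 mm tall, loose bystander. Origin: centre of its underside.
- weight: Steel knob weight, 48 mm across, 74 mm tall, 0.5 kg, loose bystander. Origin: centre of its underside.
- scoop: White plastic hand scoop, 165 mm long, 45 mm tall, loose bystander. Origin: on its underside near the middle, handle along its -x.
Not all that is in view belongs to the job. Several things have the shape of the gauge; the one meant has the colours described above. Several things look just like the holder: the one meant starts farthest to the robot's left.

How it is judged:
By the outcome, as a careful person would: the job done as asked, in the order asked, and still so for the second after the job is handed in, while the arm keeps its last pose, push and grip.
It also fails if it takes over 48 s, if anything falls off the work surface, if the arm or the gripper's body presses on something with over 40 N, if the wrist force passes 120 N, or if a joint passes its speed limit or range.

## Working session

There is one attempt and no reset: what is moved stays moved. The work goes in short steps, each a Python script; the robot and the scene stay as the last script left them, time stands still between calls to the robot, and variables do not carry over. Pictures are saved under pics/ and viewed, and the job is handed in when it is done.

```bash
ls; mkdir -p pics; python3 - <<'E'
from cell import r, optics
import cv2,numpy as np,pickle
D={}
for n in ["scene","side","wrist"]:
    p=r.current_tool_pos();q=r.current_ee_rot()
    d=optics.get_image(n); D[n]=d; d['tp']=p; d['tq']=q
    cv2.imwrite(f"pics/{n}0.png",cv2.resize(d["pixels"][:,:,::-1],(800,600)))
    print(n,d['fx'],d['cx'],d['cy'],np.round(d.get('camera_from_world',d.get('mount')),3).tolist())
pickle.dump(D,open('d0.pkl','wb'))
print(r.current_t(),r.finger_overhang,r.current_ee_rot(),r.current_contact_force(),r.current_opening())
E
```

```text
pics
scene 496.5144307012195 249.66210866941202 197.12137961333525 [[-0.557, 0.83, 0.004, 0.301], [0.643, 0.435, -0.63, -0.347], [-0.525, -0.349, -0.776, 2.045], [0.0, 0.0, 0.0, 1.0]]
side 468.3044421625025 264.72648220053134 190.92821722566802 [[0.754, -0.657, -0.022, -0.408], [-0.386, -0.415, -0.824, 0.304], [0.532, 0.63, -0.567, 0.978], [0.0, 0.0, 0.0, 1.0]]
wrist 316.2550398246168 255.24319337524489 190.72686804540436 [[-0.001, -0.959, -0.285, 0.072], [1.0, -0.0, -0.001, 0.0], [0.001, -0.285, 0.959, -0.121], [0.0, 0.0, 0.0, 1.0]]
0.15 0.022 [ 1.42904306e-01  9.89736418e-01 -4.14000984e-04 -1.04178919e-04] [-0.43019338  0.10491699 -0.25996278] 0.9971648619754178
```

View pics/scene0.png

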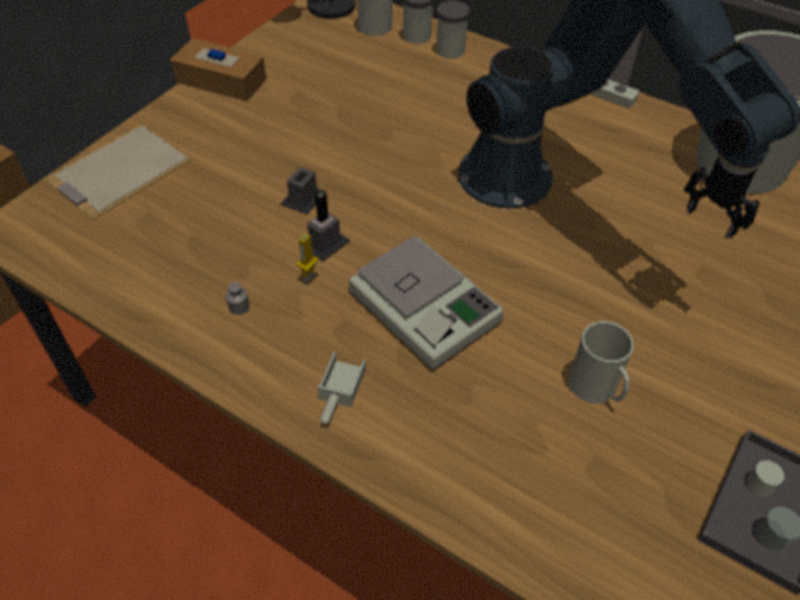

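View pics/side0.png

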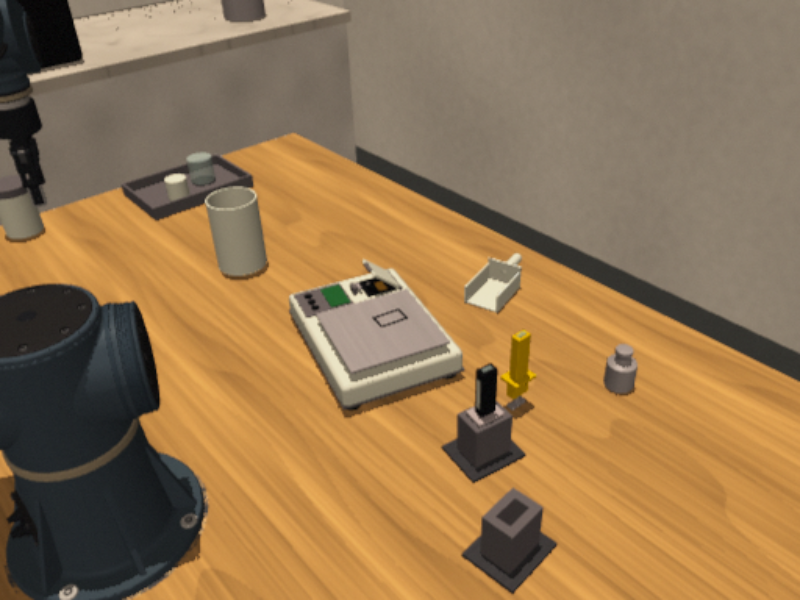

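View pics/wrist0.png

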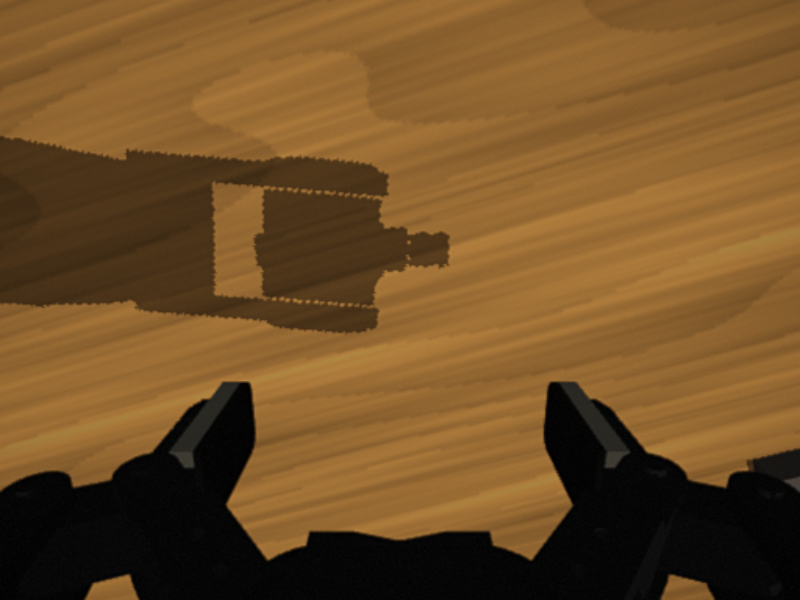

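The scene view shows the balance at about (430,300), the black-gripped gauge in its stand at (322,225), a yellow look-alike at (306,255) and an empty stand at (302,190). In the side view the raised cover is at (380,275). Next I'll get rough positions.

```bash
cat > h.py <<'E'
import numpy as np,cv2,pickle
from scipy.spatial.transform import Rotation as R
def T_wc(d):
    if 'camera_from_world' in d: return np.linalg.inv(d['camera_from_world'])
    T=np.eye(4);T[:3,:3]=R.from_quat(d['tq']).as_matrix();T[:3,3]=d['tp']
    return T@d['mount']
def ray(d,uv,s=1.0):
    uv=np.atleast_2d(uv)*s
    T=T_wc(d)
    v=np.c_[(uv[:,0]-d['cx'])/d['fx'],(uv[:,1]-d['cy'])/d['fy'],np.ones(len(uv))]@T[:3,:3].T
    return T[:3,3],v
def plane(d,uv,z,s=1.0):
    o,v=ray(d,uv,s); return o+v*((z-o[2])/v[:,2])[:,None]
def proj(d,P):
    P=np.atleast_2d(P);T=np.linalg.inv(T_wc(d));c=P@T[:3,:3].T+T[:3,3]
    return np.c_[c[:,0]/c[:,2]*d['fx']+d['cx'],c[:,1]/c[:,2]*d['fy']+d['cy']]
def cloud(d):
    v,u=np.mgrid[:384,:512];z=d['depth']
    c=np.stack([(u-d['cx'])/d['fx']*z,(v-d['cy'])/d['fy']*z,z],-1)
    T=T_wc(d);return c@T[:3,:3].T+T[:3,3]
def snap(n,tag):
    from cell import r,optics
    p=r.current_tool_pos();q=r.current_ee_rot();d=optics.get_image(n);d['tp']=p;d['tq']=q
    pickle.dump(d,open(tag+'.pkl','wb'));cv2.imwrite(f'pics/{tag}.png',cv2.resize(d['pixels'][:,:,::-1],(800,600)))
    return d
def down(yaw):  # tool z down, tool y axis at angle yaw in world xy
    y=np.array([np.cos(yaw),np.sin(yaw),0]);z=np.array([0,0,-1.]);x=np.cross(y,z)
    return R.from_matrix(np.c_[x,y,z]).as_quat()
E
python3 - <<'E'
from h import *
np.set_printoptions(precision=3,suppress=True)
D=pickle.load(open('d0.pkl','rb'));S=D['scene'];B=D['side']
print('mark',plane(S,[408,283],.075,.64),plane(B,[390,318],.075,.64))
print('pan corner sc',plane(S,[[415,239],[359,275],[404,314],[462,278]],.075,.64))
print('pan corners sd',plane(B,[[320,328],[337,370],[447,340],[398,291]],.075,.64))
print('gauge top', plane(S,[321,196],.159,.64),plane(B,[487,370],.159,.64))
print('holder2', plane(S,[303,175],.075,.64),plane(B,[513,510],.075,.64))
print('yellow', plane(S,[306,240],.1,.64),plane(B,[521,337],.1,.64))
print('jug', plane(S,[607,340],.15,.64))
print('weight', plane(S,[237,300],.03,.64),'scoop',plane(S,[340,385],.02,.64))
for n,d in(('S',S),('B',B)):
    c=cloud(d); print(n,c[int(283*.64),int(400*.64)],c[int(342*.64),int(345*.64)])
E
```

```text
mark [[0.509 0.027 0.075]] [[0.514 0.026 0.075]]
pan corner sc [[ 0.387 -0.033  0.075]
 [ 0.55  -0.076  0.075]
 [ 0.587  0.067  0.075]
 [ 0.43   0.118  0.075]]
pan corners sd [[ 0.411  0.083  0.075]
 [ 0.368 -0.023  0.075]
 [ 0.543 -0.082  0.075]
 [ 0.576  0.079  0.075]]
gauge top [[ 0.463 -0.241  0.159]] [[ 0.463 -0.245  0.159]]
holder2 [[ 0.357 -0.384  0.075]] [[ 0.371 -0.383  0.075]]
yellow [[ 0.549 -0.223  0.1  ]] [[ 0.61  -0.178  0.1  ]]
jug [[0.47  0.464 0.15 ]]
weight [[ 0.732 -0.283  0.03 ]] scoop [[0.781 0.037 0.02 ]]
S [0.522 0.014 0.08 ] [ 0.674 -0.032  0.002]
B [0.611 0.116 0.059] [0.417 0.025 0.079]
```

```bash
python3 - <<'E'
from cell import r
from h import *
r.move_to([.46,-.06,.42],down(np.pi/2))
d=snap('wrist','w1');print(r.current_t(),r.current_q(),d['tp'])
E
```

```text
2.625 [-2.29060682e-01  6.10494800e-02  1.60547685e+00  9.96604438e-05
  1.47540414e+00 -1.80061263e+00] [ 0.46007642 -0.05950841  0.41984909]
```

View pics/w1.png

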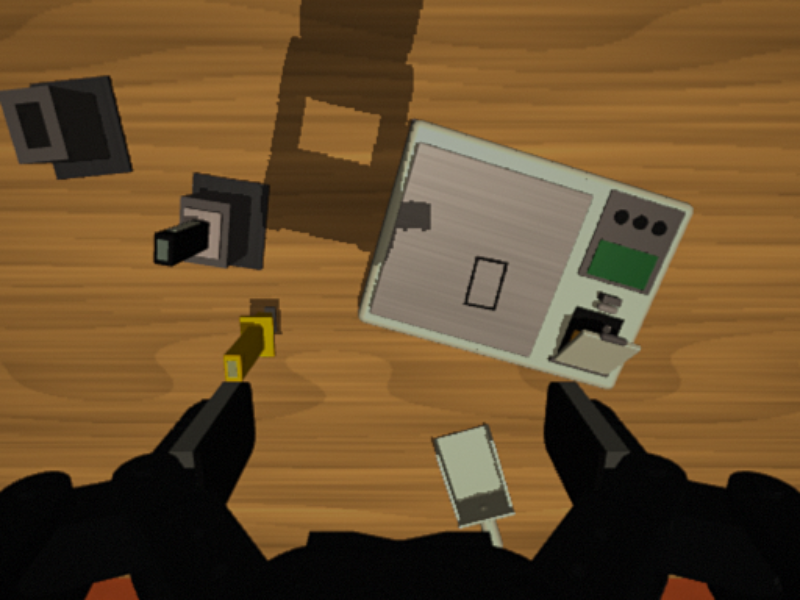

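The balance is in full view. The outline on the pan is at (486,284), the raised cover at (598,352), the gauge grip end at about (165,247), and the flange at (203,232). Measuring these now.

```bash
python3 - <<'E'
from h import *
np.set_printoptions(precision=4,suppress=True)
d=pickle.load(open('w1.pkl','rb'));im=d['pixels'];hsv=cv2.cvtColor(im,cv2.COLOR_RGB2HSV);g=im.max(2)
def rect(P):
    r=cv2.minAreaRect((P[:,:2]*1000).astype(np.float32)); return r,cv2.boxPoints(r)/1000
# mark
m=np.zeros(g.shape,np.uint8);x0,x1,y0,y1=[int(v*.64) for v in(445,525,240,325)]
m[y0:y1,x0:x1]=(g[y0:y1,x0:x1]<85)*255
cs,_=cv2.findContours(m,cv2.RETR_EXTERNAL,cv2.CHAIN_APPROX_NONE);c=max(cs,key=cv2.contourArea)[:,0]
print('mark',rect(plane(d,c,.075)))
# pan: low-sat pinkish vs white frame
print('pan corners click',plane(d,[[424,143],[592,194],[531,356],[371,312]],.075,.64))
cl=cloud(d)
for n,uv in dict(pan=(440,260),flange=(216,213),deck=(560,330),cover1=(600,352),cover2=(575,362),coverlip=(622,358),griptop=(163,250)).items():
    print(n,cl[int(uv[1]*.64),int(uv[0]*.64)],im[int(uv[1]*.64),int(uv[0]*.64)])
cover=[[600,334],[638,347],[605,372],[560,362]]
x=cl[int(330*.64):int(380*.64),int(545*.64):int(645*.64)].reshape(-1,3)
k=x[:,2]>.064;P=x[k];print(len(P),P.min(0),P.max(0))
c0=P.mean(0);u,s,vt=np.linalg.svd(P-c0);print(c0,s,vt)
# grip top
gx=cl[int(200*.64):int(290*.64),int(140*.64):int(230*.64)].reshape(-1,3);P=gx[gx[:,2]>.152];print('grip top',len(P),P.mean(0),rect(P))
P=gx[(gx[:,2]>.078)&(gx[:,2]<.085)];print('flange',len(P),rect(P))
y=cl[int(290*.64):int(390*.64),int(215*.64):int(290*.64)].reshape(-1,3);P=y[y[:,2]>.02];print('yellow',P.min(0),P.max(0))
big=cv2.resize(im[100:260,280:440,::-1],None,fx=5,fy=3.75*1,interpolation=cv2.INTER_CUBIC);cv2.imwrite('pics/c1.png',cv2.resize(im[190:260,330:430,::-1],(800,560),interpolation=cv2.INTER_CUBIC))
cv2.imwrite('pics/c2.png',cv2.resize(im[100:190,80:190,::-1],(733,600),interpolation=cv2.INTER_CUBIC))
E
```

```text
mark (((510.9542541503906, 24.357154846191406), (32.914695739746094, 50.547279357910156), 77.77925872802734), array([[0.4828, 0.0136],
       [0.5322, 0.0029],
       [0.5391, 0.0351],
       [0.4897, 0.0458]], dtype=float32))
pan corners click [[ 0.3809 -0.0371  0.075 ]
 [ 0.4259  0.119   0.075 ]
 [ 0.5879  0.0749  0.075 ]
 [ 0.5408 -0.0873  0.075 ]]
pan [ 0.3881 -0.0596  0.5408] [141 127 113]
flange [ 0.4423 -0.229   0.0808] [127 114 101]
deck [0.5664 0.1077 0.056 ] [91 89 71]
cover1 [0.5782 0.1395 0.0867] [142 135 110]
cover2 [0.5964 0.1229 0.0681] [143 136 109]
coverlip [0.5849 0.162  0.0867] [142 136 110]
griptop [ 0.4619 -0.2442  0.1605] [85 93 76]
945 [ 0.3881 -0.0596  0.064 ] [0.6106 0.1713 0.5408]
[0.5766 0.1359 0.0882] [1.2799 0.5472 0.2731] [[ 0.439   0.3625 -0.8221]
 [-0.1721  0.932   0.3191]
 [-0.8819 -0.0014 -0.4715]]
grip top 320 [ 0.4577 -0.2357  0.1732] (((433.2032165527344, -155.91131591796875), (27.99230194091797, 210.73489379882812), 17.515514373779297), array([[ 0.3881, -0.0596],
       [ 0.4516, -0.2606],
       [ 0.4783, -0.2522],
       [ 0.4148, -0.0512]], dtype=float32))
flange 390 (((461.11004638671875, -243.9092559814453), (33.73966979980469, 44.26375961303711), 80.85610961914062), array([[ 0.4366, -0.257 ],
       [ 0.4803, -0.2641],
       [ 0.4856, -0.2308],
       [ 0.4419, -0.2237]], dtype=float32))
yellow [ 0.3881 -0.224   0.0263] [ 0.5936 -0.0596  0.5408]
```

View pics/c1.png

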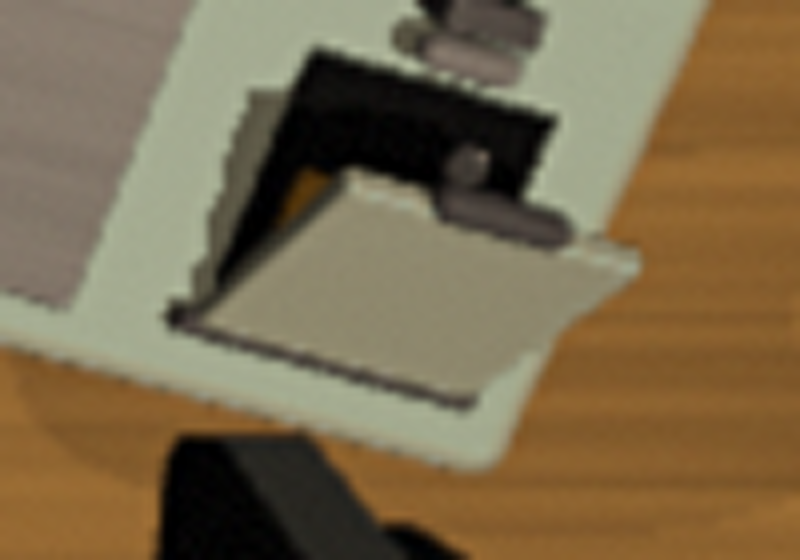

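View pics/c2.png

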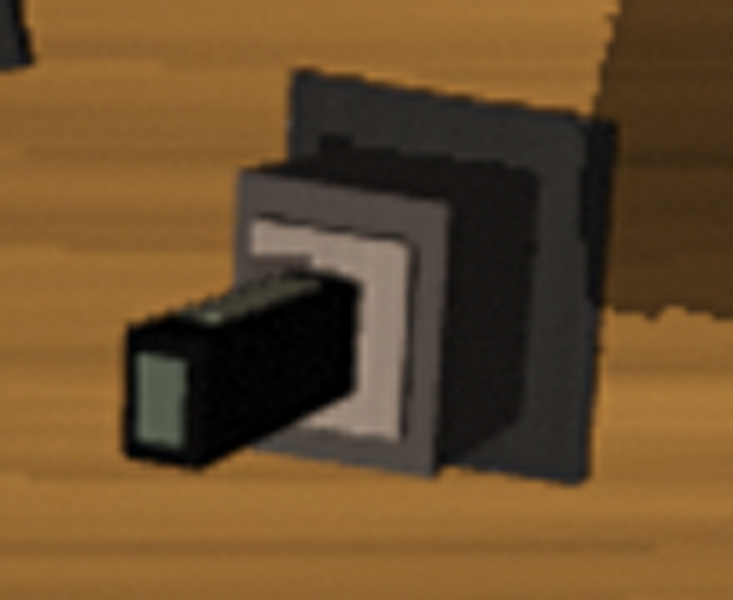

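```bash
python3 - <<'E'
from cell import r
from h import *
np.set_printoptions(precision=4,suppress=True)
q=down(np.radians(73.8))
xy=[.5714,.1430]
r.set_gripper(0.0)
r.move_to([*xy,.165],q)
print(r.current_t()); f0=np.array(r.current_contact_force());print(f0)
z=.125
r.move_linear([*xy,z],vel=.1)
while z>.083:
    f=np.array(r.current_contact_force())-f0
    print(z,r.current_t(),r.current_tool_pos()[2],f)
    if abs(f[2])>13: break
    z-=.004 if z>.095 else .0015
    r.move_linear([*xy,z],vel=.05)
d=snap('wrist','w2');snap('side','s2')
E
```

```text
4.6917
[-0.8154  0.1326  0.0563]
0.125 5.2417 0.12541573553465213 [0.3487 0.0898 0.3811]
0.121 5.4917 0.12121597844314567 [ 1.218  -0.4578  0.0663]
0.11699999999999999 5.7417 0.11682061983409832 [ 1.6862  0.8307 -0.7732]
0.11299999999999999 5.9917 0.11270958353846854 [1.3206 0.5364 0.0241]
0.10899999999999999 6.2417 0.10869880164545305 [ 1.3937 -0.0876 -0.3142]
0.10499999999999998 6.4917 0.1046938837451176 [0.849  0.119  0.0986]
0.10099999999999998 6.7417 0.10071124112648838 [ 1.7698 -0.4923  0.7757]
0.09699999999999998 6.9917 0.09671907243341944 [ 0.9421 -0.7524 -0.4736]
0.09299999999999997 7.2417 0.09270687610550477 [0.5493 0.6711 0.0654]
0.09149999999999997 7.4917 0.09144203906713785 [ 0.5902 -0.687  -0.2655]
0.08999999999999997 7.7417 0.09013164699848802 [-0.3311  0.3401  1.0381]
0.08849999999999997 7.9917 0.08866947926549198 [-0.5272  0.0173  5.3989]
0.08699999999999997 8.2417 0.08700492503076153 [-0.7735  1.2561  3.9081]
0.08549999999999996 8.4917 0.08524384742169587 [0.8627 0.7874 0.1753]
0.08399999999999996 8.7417 0.0837237449621565 [ 1.2381 -0.1786 -0.2052]
```

View pics/w2.png

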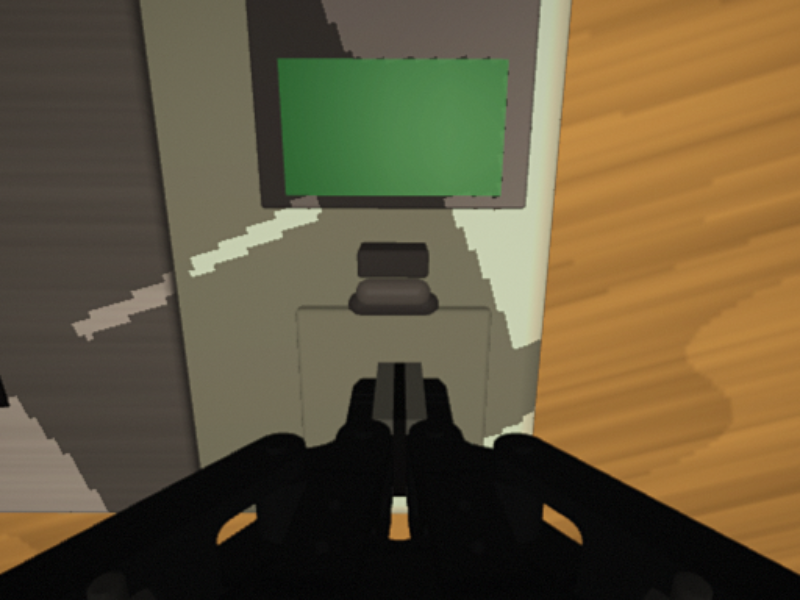

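View pics/s2.png

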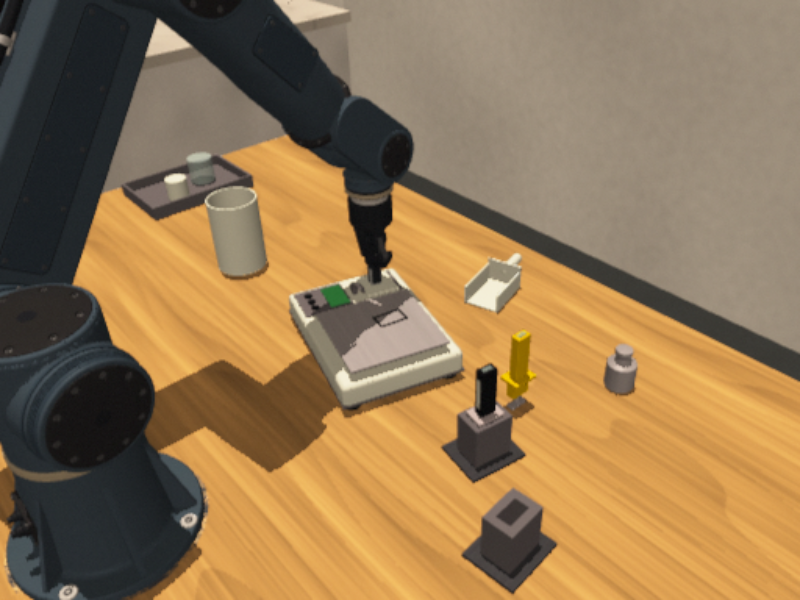

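```bash
python3 - <<'E'
from cell import r
from h import *
np.set_printoptions(precision=4,suppress=True)
xy=[.5714,.1430]
z=.084
while z>.0795:
    z-=.0015
    r.move_linear([*xy,z],vel=.05)
    f=np.array(r.current_contact_force()); print(z,r.current_tool_pos()[2],f)
    if f[2]>14: break
r.move_linear([*xy,.17],vel=.25)
d=snap('wrist','w3'); cl=cloud(d)
hy=np.array([.279,.960]);hx=np.array([.960,-.279]);h=np.array([.606,.1329])
for a in(12,25,36,48,56):
  for b in (-20,20):
    p=h-hx*a/1000+hy*b/1000
    u=proj(d,[*p,.061])[0].round().astype(int)
    if 0<=u[0]<512 and 0<=u[1]<384: print(a,b,u,cl[u[1],u[0]])
r.set_gripper(.7)
r.move_to([.4611,-.2439,.27],down(np.radians(80.8)))
d=snap('wrist','w4');print(r.current_t())
E
```

```text
0.0825 0.08292287335127013 [-2.2599 -0.0305  6.2299]
0.081 0.08247924182940271 [-6.7189 -1.6826 19.0501]
12 -20 [230 224] [0.5886 0.1173 0.0611]
12 20 [281 224] [0.5996 0.1557 0.0615]
25 -20 [229 209] [0.5765 0.1203 0.0612]
25 20 [281 209] [0.5874 0.1589 0.0618]
36 -20 [229 195] [0.5655 0.1239 0.0617]
36 20 [282 195] [0.5768 0.1625 0.0617]
48 -20 [229 180] [0.5546 0.1272 0.0603]
48 20 [282 180] [0.5651 0.1655 0.0629]
56 -20 [228 170] [0.5469 0.1289 0.0609]
56 20 [282 170] [0.5581 0.1675 0.0614]
12.3333
```

View pics/w3.png

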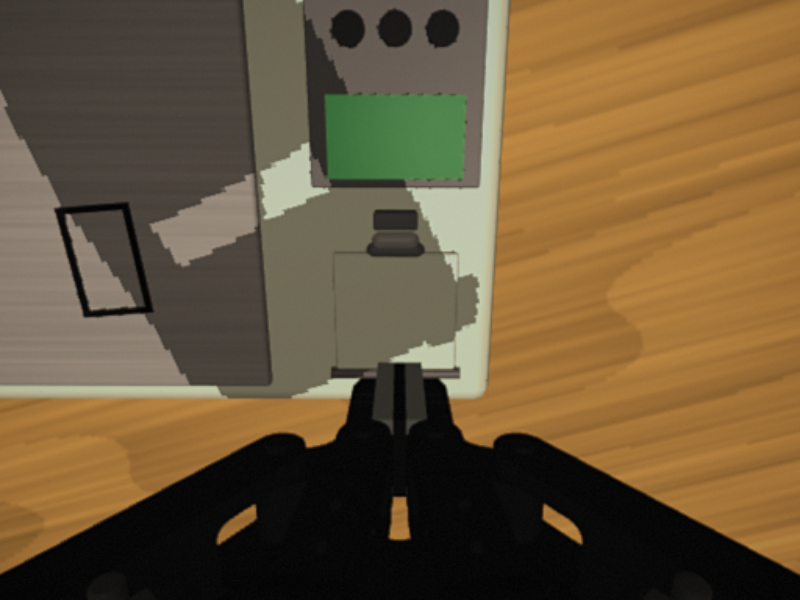

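View pics/w4.png

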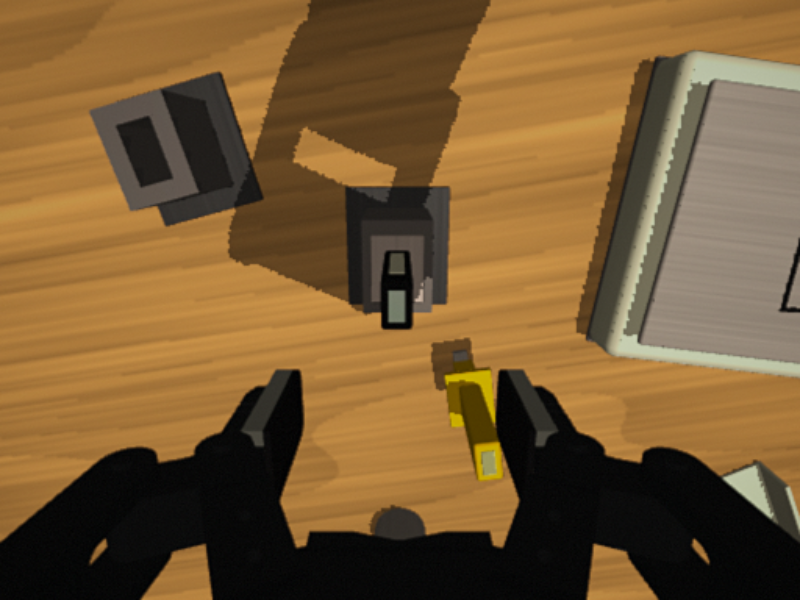

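The cover lies flat, with depths of 0.060–0.063 all over. The gauge is centred and square to the jaws, its grip top at (397,308). The yellow one is at (475,420).

```bash
python3 - <<'E'
from h import *
np.set_printoptions(precision=4,suppress=True)
def rect(P): r=cv2.minAreaRect((P[:,:2]*1000).astype(np.float32)); return np.round(r[0],1),np.round(r[1],1),r[2]
d=pickle.load(open('w4.pkl','rb'));cl=cloud(d);im=d['pixels']
a=cl[int(240*.64):int(340*.64),int(370*.64):int(430*.64)].reshape(-1,3)
P=a[(a[:,2]>.155)&(a[:,2]<.166)];print(len(P),P.mean(0),rect(P))
a=cl[int(215*.64):int(340*.64),int(355*.64):int(440*.64)].reshape(-1,3)
P=a[(a[:,2]>.0775)&(a[:,2]<.085)];print('flange',len(P),rect(P))
hsv=cv2.cvtColor(im,cv2.COLOR_RGB2HSV);m=(hsv[...,0]>24)&(hsv[...,0]<34)&(hsv[...,1]>200)
P=cl[m];P=P[(P[:,2]<.3)&(P[:,2]>.05)];print('yellow',len(P),P.min(0),P.max(0))
print('grip top face corners', plane(d,[[382,328],[411,328],[411,288],[383,288]],.159,.64))
d=pickle.load(open('w3.pkl','rb'));g=d['pixels'].max(2);m=np.zeros(g.shape,np.uint8)
m[125:207,30:102]=(g[125:207,30:102]<45)*255
cs,_=cv2.findContours(m,cv2.RETR_EXTERNAL,cv2.CHAIN_APPROX_NONE);c=max(cs,key=cv2.contourArea)[:,0]
print('mark',rect(plane(d,c,.075)))
print(d['tp'],pickle.load(open('w4.pkl','rb'))['tp'])
E
```

```text
675 [ 0.4605 -0.2443  0.1592] (array([ 461.3, -244.3]), array([15.5, 26.1]), 80.22000885009766)
flange 823 (array([ 461. , -244.4]), array([34. , 43.4]), 81.0566177368164)
yellow 499 [ 0.4478 -0.2728  0.0585] [ 0.5934 -0.1911  0.278 ]
grip top face corners [[ 0.4723 -0.2536  0.159 ]
 [ 0.4746 -0.2393  0.159 ]
 [ 0.4542 -0.2362  0.159 ]
 [ 0.452  -0.2496  0.159 ]]
mark (array([510.8,  23.9]), array([32.4, 50.2]), 78.33816528320312)
[0.5714 0.143  0.1702] [ 0.4614 -0.2432  0.2697]
```

```bash
python3 - <<'E'
from cell import r
from h import *
np.set_printoptions(precision=4,suppress=True)
q=down(np.radians(80.7))
r.move_to([.4611,-.2443,.19],q)
r.move_linear([.4611,-.2443,.123],vel=.12)
print(r.current_contact_force())
r.set_gripper(0.0,60)
print('open',r.current_opening(),r.current_tool_pos(),r.current_contact_force())
r.move_linear([.4611,-.2443,.235],vel=.15)
print(r.current_contact_force(),r.current_opening())
q2=down(np.radians(78.1))
r.move_to([.5109,.0241,.235],q2)
print(r.current_t(),r.current_tool_pos(),r.current_contact_force())
for n in('wrist','side','scene'): snap(n,n[0]+'5')
E
```

```text
[ 0.7532  0.3664 -0.9945]
open 0.1817524620922591 [ 0.4613 -0.2445  0.1236] [-0.9862  0.0565  6.2421]
[-0.041   0.1133 -1.3319] 0.18052848011010494
15.8833 [0.5109 0.0233 0.2347] [-0.0754 -0.6962 -1.6283]
```

View pics/w5.png

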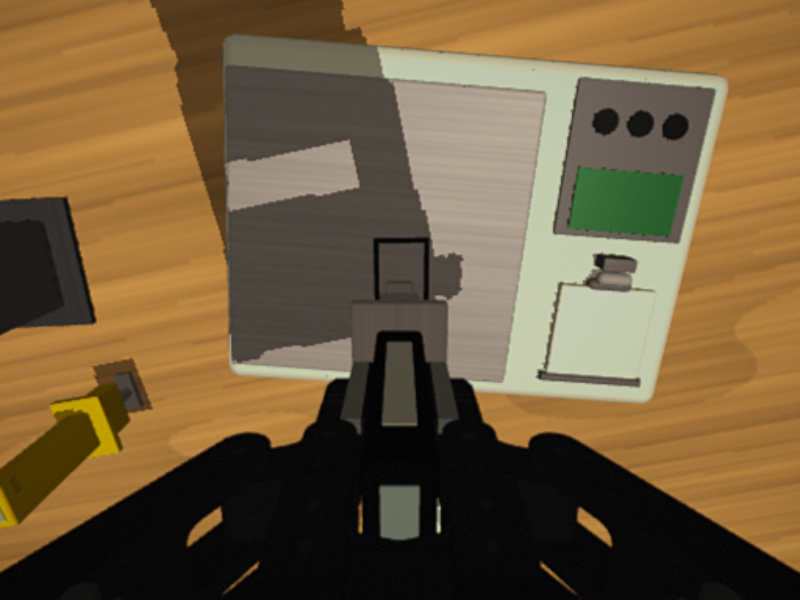

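```bash
python3 - <<'E'
import cv2
a=cv2.imread('pics/s5.png')
import pickle
d=pickle.load(open('s5.pkl','rb'));print(d['fx'])
cv2.imwrite('pics/s5c.png',cv2.resize(d['pixels'][80:260,150:350,::-1],(660,594),interpolation=cv2.INTER_CUBIC))
E
```

```text
496.5144307012195
```

View pics/s5.png

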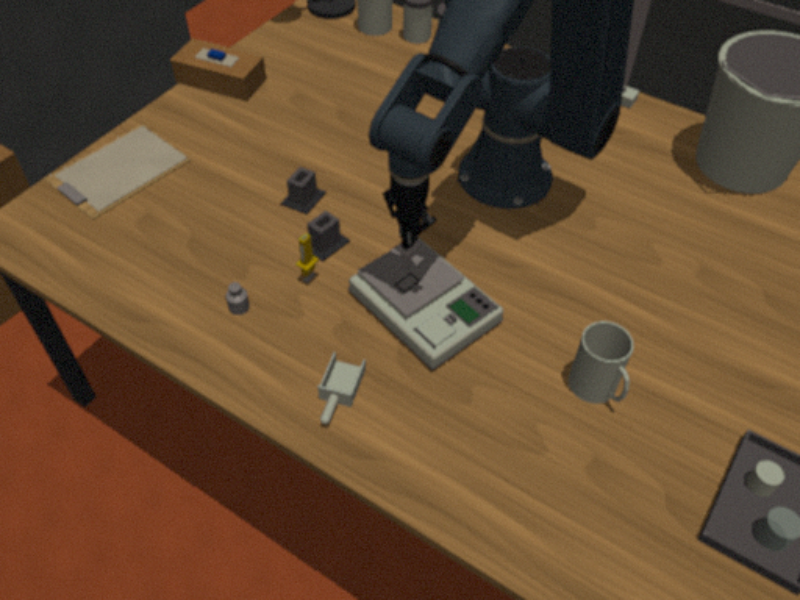

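```bash
python3 - <<'E'
from h import *
np.set_printoptions(precision=1,suppress=True)
d=pickle.load(open('w5.pkl','rb'))
M=np.linalg.inv(d['mount'])
def pt(P):
    c=np.array(P)@M[:3,:3].T+M[:3,3];return np.c_[c[:,0]/c[:,2]*d['fx']+d['cx'],c[:,1]/c[:,2]*d['fy']+d['cy']]/.64
zo=.0486
print('flange top far edge',pt([[.022,-.017,zo-.006],[.022,.017,zo-.006]]))
print('foot top far edge',pt([[.015,-.006,zo+.048],[.015,.006,zo+.048]]),'foot bottom',pt([[.015,-.006,zo+.054],[.015,.006,zo+.054]]))
print('grip top',pt([[.013,-.008,zo-.084],[.013,.008,zo-.084],[-.013,-.008,zo-.084]]))
print('mark',proj(d,[[.5109,.0241,.075]])/.64)
g=d['pixels'];cv2.imwrite('pics/c5.png',cv2.resize(g[130:260,200:312,::-1],(516,600),interpolation=cv2.INTER_CUBIC))
snap('side','side5')
E
python3 - <<'E'
import cv2
E
```

```text
flange top far edge [[349.9 301.8]
 [448.1 301.8]]
foot top far edge [[385.8 281.9]
 [412.2 281.9]] foot bottom [[386.2 278.6]
 [411.9 278.6]]
grip top [[359.  458.9]
 [439.  458.9]
 [361.8 563.7]]
mark [[400.5 279.1]]
```

View pics/c5.png

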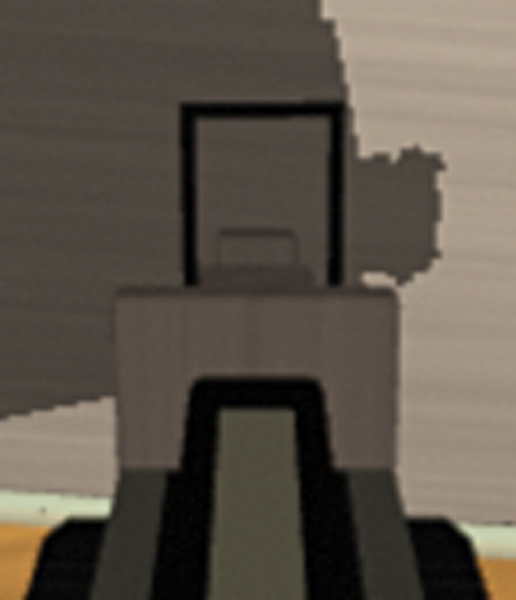

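View pics/side5.png

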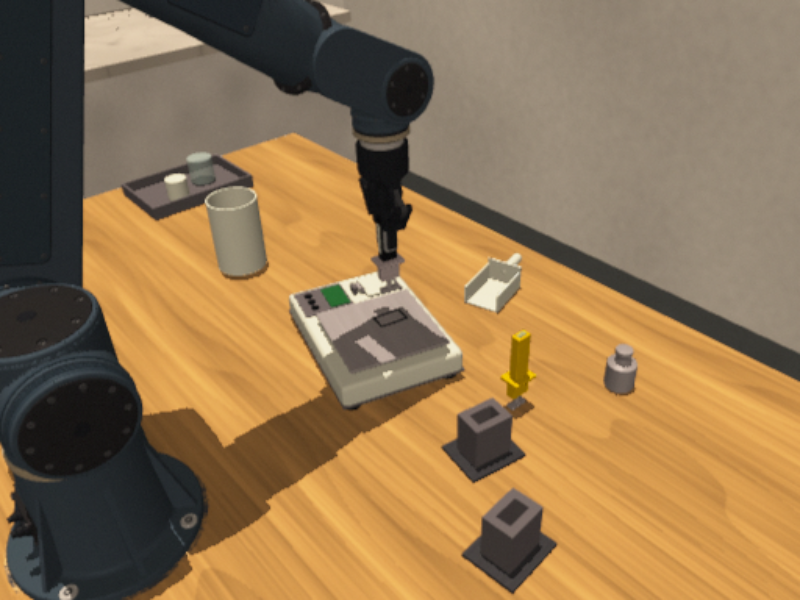

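The wrist view shows the flange edge at row 301 and the foot edge at row 282, as predicted for an upright gauge. The side view shows the cover still shut. Lowering the gauge onto the mark.

```bash
python3 - <<'E'
from cell import r
from h import *
np.set_printoptions(precision=4,suppress=True)
def F():
    a=[]
    for _ in range(10): a.append(r.current_contact_force()); r.sleep(.02)
    return np.mean(a,0)
q2=down(np.radians(78.1))
xy=[.5109,.0241]
r.move_linear([*xy,.185],rot=q2,vel=.12); r.sleep(.2)
f0=F();print(r.current_tool_pos(),f0)
for z in(.1790,.1765,.1750,.1735,.1720,.1710):
    r.move_linear([*xy,z],vel=.03)
    f=F()-f0;print(z,r.current_tool_pos(),f)
    if f[2]>3.6: break
d=snap('wrist','w6');snap('side','side6');print(r.current_t(),r.current_opening())
E
```

```text
[0.5111 0.0241 0.1854] [ 0.1546  0.1077 -1.4512]
0.179 [0.5109 0.0241 0.179 ] [-0.1721 -0.2681 -0.2421]
0.1765 [0.511  0.0241 0.1766] [0.0686 0.1357 1.1584]
0.175 [0.5109 0.0241 0.175 ] [ 0.2227 -0.2343  1.678 ]
0.1735 [0.511  0.0241 0.1736] [0.0042 0.0428 2.67  ]
0.172 [0.5109 0.0241 0.172 ] [ 0.2945 -0.2465  3.2563]
0.171 [0.5109 0.0241 0.171 ] [ 0.1139 -0.2822  3.7905]
19.7167 0.17930826786436102
```

View pics/w6.png

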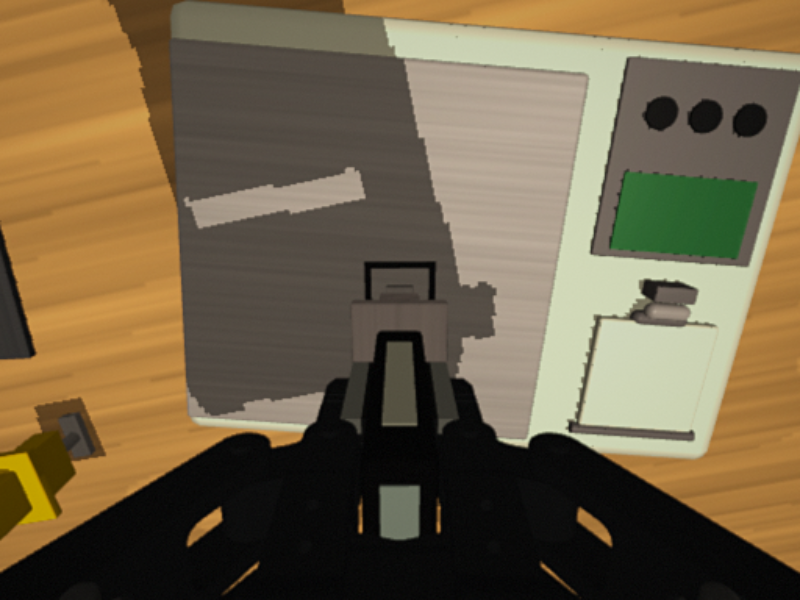

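View pics/side6.png

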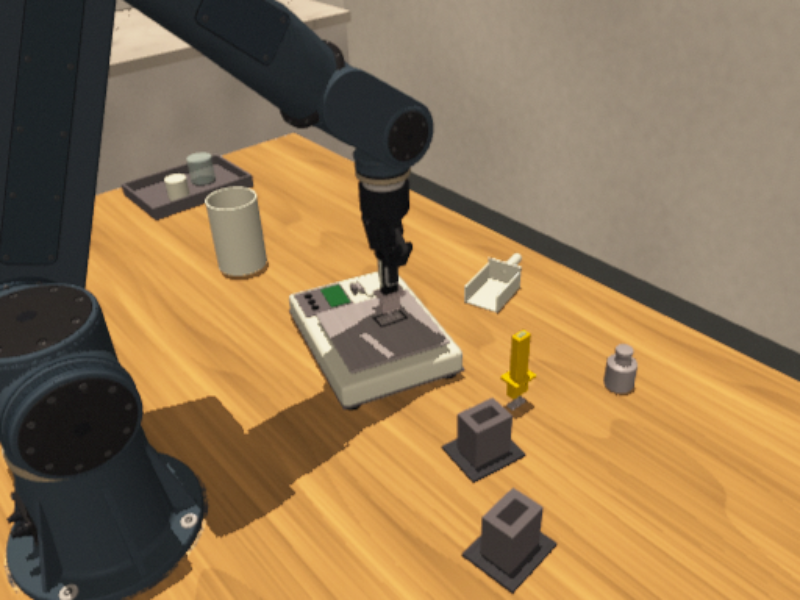

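```bash
python3 - <<'E'
from h import *
d=pickle.load(open('w6.pkl','rb'))
cv2.imwrite('pics/c6.png',cv2.resize(d['pixels'][160:210,220:292,::-1],(792,550),interpolation=cv2.INTER_CUBIC))
E
```

```text
(no output)
```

View pics/c6.png

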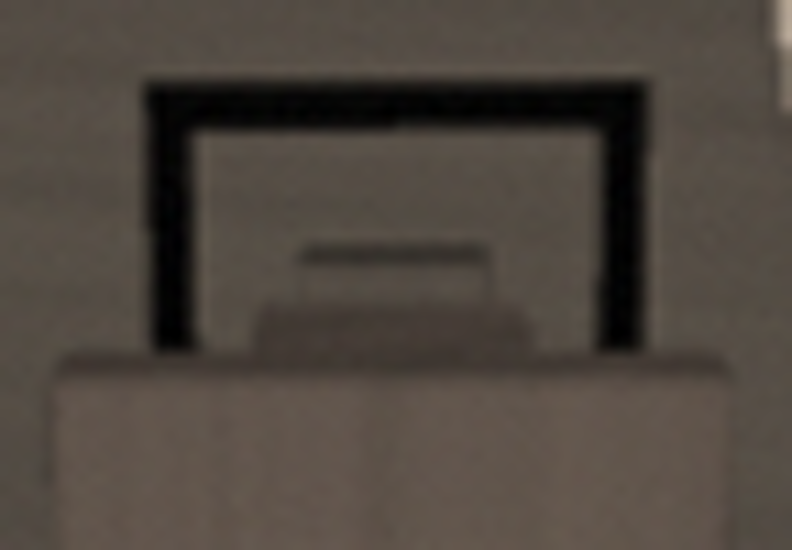

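```bash
python3 - <<'E'
from cell import r
import numpy as np
r.sleep(.5)
print(np.mean([r.current_contact_force() for _ in range(5)],0),r.current_tool_pos(),r.current_t())
r.hand_in()
E
```

```text
[ 1.06858976 -0.44473415  2.40610218] [0.51093305 0.02409792 0.17101069] 20.2167
the job is handed in; nothing more can be done
```

The job is done and handed in at about 20 s, with the arm still holding the gauge pressed on the pan.

- **Cover:** I pressed it with the closed fingertips until the resisting force rose to about 5 N and dropped away, then to a 19 N stop. After I withdrew, depth readings of 60–63 mm across the plate showed it flat. Every later picture shows it still shut.
- **Gauge:** I lifted the black-gripped gauge from its stand and moved it over the mark. In the jaws its flange and foot edges sat within about a pixel of where an upright gauge should show them.
- **Foot in the outline:** The foot lies lengthwise along the outline. At the visible end the gap to the inner line is about 7 mm, as expected if centred; across the width it is centred. The flange hides the other end.
- **Plunger:** The foot met the pan at a tool height of about 178 mm, and I pressed down to 171 mm, about 7 mm in. The averaged push was 3.8 N. A shorter reading just before handing in gave about the same (3.9 N). The plunger position itself can't be read directly.

No check failed or disagreed. I did not touch the jug, weight or scoop, nor the yellow look-alike gauge and the spare stand.

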